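# Shut the retaining bar across the bingo ball board

## Robot

A 6-joint arm with a two-finger parallel gripper is mounted at the origin on the work surface. World frame = base frame: x ahead of the robot, y to its left, z up, the work surface at z = 0. Lengths are in mm, angles in rad, forces in N, time in s.
With the tool pointing down it reaches from about 275 to 1000 mm from the base axis. Payload 8.4 kg.
Tool frame: the origin (TCP) lies on the centre line of the jaws, within the pads' length; the fingertips stand 25 mm ahead of it and the grasp point (between the pads) lies 6 mm ahead of it; z points along the fingers, y is the direction in which the jaws open and shut (so a half turn about z gives the same grasp; the last joint's range is limited). The gripper opens to 85 mm and grips with 20 to 120 N. Pads are 22 mm wide; open, the fingers measure 114 mm over their backs; the gripper's body (76 mm by 85 mm) begins 54 mm behind the grasp point. The pads swing forward as they close: fully open they stand 13 mm farther back than shut.
Start: joints at [1.1, 0.353, 1.633, -0, 1.155, -0.002], TCP at [282.384, 557.573, 256.281] pointing down, gripper open.
Joint ranges: [-2.63, 2.63], [-0.92, 2.1], [0.06, 2.66], [-1.3, 4.44], [0, 2.69], [-3.02, 3.02]. Speed limits (rad/s): [2.22, 2.22, 2.79, 3.14, 3.14, 3.14].

## Interface

Orientations are given as [roll, pitch, yaw] about the fixed x, y, z axes, in that order (R = Rz(yaw) Ry(pitch) Rx(roll)).
In Python, from bench import * gives the robot as it stands. The module is installed in compiled form; this text tells all that it offers.
- The arm moves only by the shell command python3 -m pendant 'ROWS' [FORCE]. ROWS is a JSON object of lists of equal length, an entry for each row: "delta_pos": the shift along the tool's x, y, z in units of 50 mm (1.0 is 50 mm), a list of three; "twist": the turn, a rotation vector about the tool's x, y, z in units of 6 degrees (1.0 is 6 degrees), a list of three; "fingers": the finger opening in mm, from 0 to 85.4. A call has 1 to 5 rows; each row shifts and turns the commanded pose from where the row before left it, along the tool's axes as they then stand; what a row does not reach is not made up. A row lasts 1/10 s, in which the tool goes at most 50 mm and 8.59 degrees, less where a joint would pass 70% of its speed; a pose out of reach is approached as far as the arm can. A call is refused whole if a number of a shift passes 1 or a number of a turn 1, either way. A call with a gripper value outside its range is refused whole. The fingers move at their own pace and stop on an object; FORCE is the grip in N (left out, the last holds). Time passes only in rows, so rows that do not move let the fingers close. It gives the time, the measured TCP pose, the force and the opening at its end, in the units of the state.
- read_state(): the state, without advancing time (a new reading comes with each control period).
- capture(name): name is "scene" or "top" or "wrist"; returns a dict with "pixels" (480x640x3 uint8, red, green, blue), "camera_matrix" (3x3 intrinsics, pixels), "T" (4x4, takes a point from camera to world coordinates). Camera axes: x right, y down, z forward; pixel columns grow to the right and rows downward; lengths in mm; the calibration is good to about 2 mm. A picture is of the moment at which its call begins. There is no depth.
- sign_off(): hands the job in, once; it reports no verdict.
Trained networks look in a picture, given as the dict that the camera call returned (one of the last four; its "shot" number tells which), for a name from the list of things; names that differ only in an ending like _2 or _b are one class to them, and where a whole thing is asked for, a point or a joint stands for the part that bears it (a point fixed in the world has none). Each returns a list of dicts, best first, with "confidence" (0 to 1); they miss things now and then, are a little off and sometimes report something else, mostly with a low value. They report only what shows in the picture. A call takes as long as a camera call. They do not tell look-alikes from the thing itself.
- spot_in(picture, thing): "rect" ([left, top, right, bottom] in pixels, round what is visible of it).
- pinpoint(picture, thing): "centre" ([column, row] in pixels: a listed point, or the origin of a listed thing).
The state is a dict: "clock": time; "joint_pos": joint angles; "dq": joint speeds; "joint_efforts": joint torques, N m; "ee_pos": TCP position; "orientation": TCP orientation; "contact_force": force on the tool from outside, world axes, zero at the start; "moment": the same for the moment, N m; "finger_gap": finger opening in mm.
Only numpy, scipy, OpenCV 4.12 (cv2) and the standard library are available. Lean on these libraries where they do the work, as an engineer would, in place of code of your own. Each camera call takes 0.05 s, during which the arm holds its last target.

## Task

Before the ball board is put away, shut its retaining bar: slide the bar's forked end fully onto the steel post while the bar is still swung well out from the board, then, keeping it on the post, swing it round by pushing near its other end, past the spring catch until the nose snaps out in front of it. Finish by pressing the bar firmly home against the rubber stop, with about 14 N for about half a second and never more than 20 N on the catch, then let go and leave it shut. Leave the other things on the table where they are.

Things in the scene. Friction and masses are not known exactly. Their poses are not given: they have to be found in the camera images.
- bar: The loose retaining bar, flat on the table: plain aluminium, 310 long, 30 wide, 26 high, 0.26 to 0.48 kg, on slippery glides. One end is a fork: open slot 16 wide, 36 long, between 7 mm tines. Origin: underside, on the midline, 6 mm short of the slot's bottom, so on the post's axis when fully home. +x runs along the bar to its plain free end (end face at x = 280 mm); tines end at x = -30; z up.
- bar_end (a point): Middle of the bar's plain end face, 13 mm above its underside (bar x = +280 mm).
- board: The ball board, fixed: red-framed shallow box 240 x 440 x 50 mm (x, y, z) with balls in pockets. Origin: middle of its front bottom edge, on the table; the front faces its own -x, towards the robot, and the box runs from x = 0 to +240. The shut bar lies in front of it, parallel to the front (bar +x along board -y), midline near board x = -70 mm.
- post (a point): Foot of the steel pivot post, at table height: an upright pin 12 mm in diameter and 36 mm high, fixed to the table in front of the board at board x = -70, y = +140 mm.
- catch: Spring catch, fixed, opposite the post; axes as the board's. Origin: on the table, middle of the shut bar's end face with the head at mid setting (board x -70, y -140 mm). Its dark steel head, 33 high, is locked up to 14 mm either way along x of mid; this varies and is NOT reported. The head is an L: housing beyond the bar's end (y -12 to -45, x -56 to 44), arm behind the bar with the rubber stop.
- stop_mid (a point): A fixed mark: where the middle of the rubber stop's face would be with the head at mid setting (catch x 15, y 24, z 15 mm). The real stop is up to 14 mm nearer or farther along x, to be felt. The stop is 18 mm across, faces -x, and yields 1 mm per 5 N, 6 mm at most.
- nose_mid (a point): A fixed mark: the nose's tip at mid setting (catch x -20, y 8, z 19 mm); the real one shifts with the head, as the stop does. The nose is a white wedge, 11 to 27 mm high, reaching 8 mm over the bar's end: 30 degree ramp in front, 60 degree back. The bar meets the ramp about 45 mm before the stop, feels 3 to 5 N, and the nose snaps out about 5 mm before the stop.
- mic: A hand microphone lying on the table, 170 mm long, 50 mm high; origin under its middle. Leave alone.
- foam: A dark foam windscreen standing on the table, 62 mm wide, 64 mm high; origin at its foot. Leave alone.
- mug: A white mug, 80 mm wide (handle at its +y), 90 mm high; origin at its foot. Leave alone.
- basket: A brown bowl, 180 mm wide, 60 mm high; origin at its foot. Leave alone.
- dauber: A small standing marker bottle, 36 mm wide, 100 mm high; origin at its foot. Leave alone.
- cards: A cardboard box of cards, 90 x 140 x 35 mm; origin under its centre. Leave alone.
- clipbox: A clear plastic clip box, 60 x 45 x 30 mm; origin under its centre. Leave alone.
Mind the look-alikes: they are no part of the job. Of the things that look like the catch, the largest one is meant.

How it is judged:
By the outcome, as a careful person would: the job done as asked, in the order asked, and still so for the second after the job is handed in, with the robot touching nothing.
It also fails if it takes over 67 s, if anything falls off the work surface, if the arm or the gripper's body presses on something with over 40 N, if the wrist force passes 120 N, or if a joint passes its speed limit or range.

## Working session

There is one attempt and no reset: what is moved stays moved. The work goes in short steps, Python scripts to look and compute and a shell command to move; the robot and the scene stay as the last step left them, time stands still between calls to the robot, and variables do not carry over. Pictures are saved under pics/ and viewed, and the job is handed in when it is done.

```bash
mkdir -p pics; ls
python3 - <<'E'
from bench import *
import cv2
print(read_state())
for n in ["scene","top","wrist"]:
    p=capture(n); cv2.imwrite(f"pics/{n}0.png",p["pixels"][:,:,::-1])
    print(n,p["shot"],p["camera_matrix"].tolist(),p["T"].round(3).tolist())
    for t in ["bar","bar_end","board","post","catch","stop_mid","nose_mid"]:
        print(t,[( [round(v) for v in d["centre"]],round(d["confidence"],2)) for d in pinpoint(p,t)],[( [round(v) for v in d["rect"]],round(d["confidence"],2)) for d in spot_in(p,t)])
E
```

```text
pics
{'clock': 0.0, 'joint_pos': array([ 1.09958348e+00,  3.53653481e-01,  1.63412355e+00, -5.38307890e-06,
        1.15517546e+00, -2.40003647e-03]), 'dq': array([-2.67717385e-04,  4.00827041e-04,  1.40055029e-03,  1.31052141e-04,
       -3.86390021e-06,  2.36596548e-04]), 'joint_efforts': array([ 2.15900756e-03, -6.05248404e+01, -3.42063475e+01,  1.02521249e-04,
        9.23588901e-03, -4.33168748e-05]), 'ee_pos': array([282.19939391, 557.18391554, 255.5628426 ]), 'orientation': array([-3.14023280e+00,  1.65815087e-06,  2.67278202e+00]), 'contact_force': array([0.82824583, 0.36372446, 0.0212906 ]), 'moment': array([ 0.0220119 , -0.00966458,  0.0227633 ]), 'finger_gap': 85.54171345337622}
scene 1 [[617.3196163563706, 0.0, 325.44888800160413], [0.0, 617.3196163563706, 240.60229125092755], [0.0, 0.0, 1.0]] [[-0.686, 0.404, -0.605, 1346.712], [0.727, 0.408, -0.553, 716.148], [0.023, -0.819, -0.574, 843.307], [0.0, 0.0, 0.0, 1.0]]
bar [([335, 295], 0.56)] [([302, 214, 348, 309], 0.73)]
bar_end [([306, 220], 0.86)] [([300, 217, 351, 308], 0.92)]
board [([271, 296], 0.81)] [([116, 230, 34
[... 1250 characters left out ...]
206, 368, 285], 0.55)]
stop_mid [([346, 322], 0.81), ([222, 198], 0.68), ([363, 210], 0.64), ([499, 333], 0.59), ([276, 218], 0.35)] [([496, 323, 524, 368], 0.67), ([355, 197, 402, 249], 0.59), ([341, 309, 374, 352], 0.56)]
nose_mid [([361, 226], 0.79), ([277, 219], 0.68), ([349, 335], 0.64), ([496, 341], 0.57)] [([353, 199, 400, 250], 0.94), ([494, 323, 525, 365], 0.71)]
wrist 3 [[332.87961883417756, 0.0, 318.10104187231855], [0.0, 332.87961883417756, 244.71043231754996], [0.0, 0.0, 1.0]] [[0.453, 0.847, 0.278, 211.084], [0.891, -0.43, -0.142, 593.52], [-0.0, 0.312, -0.95, 374.84], [0.0, 0.0, 0.0, 1.0]]
bar [] []
bar_end [] []
board [] []
post [] []
catch [] []
stop_mid [] []
nose_mid [] []
```

View pics/top0.png

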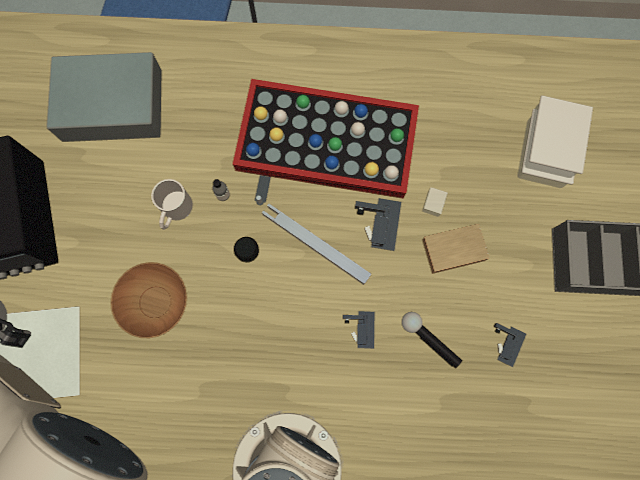

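View pics/scene0.png

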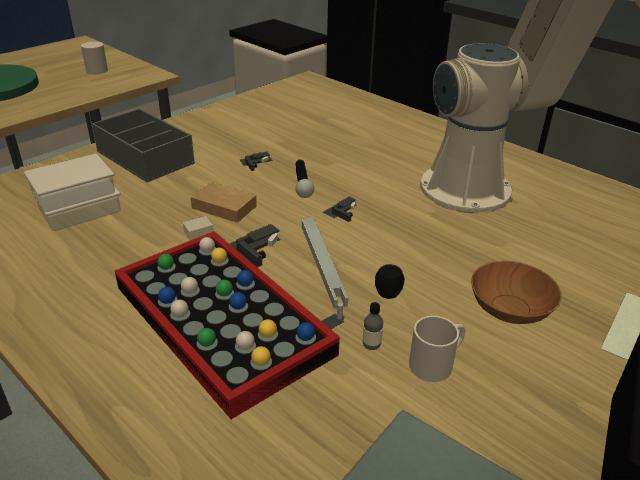

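```bash
cat > h.py <<'E'
import numpy as np, cv2
def ray(p,uv,z):
    K=np.array(p["camera_matrix"]);T=np.array(p["T"])
    d=T[:3,:3]@np.linalg.inv(K)@np.array([uv[0],uv[1],1.]);o=T[:3,3]
    return (o+d*(z-o[2])/d[2]).round(1)
def proj(p,X):
    K=np.array(p["camera_matrix"]);T=np.array(p["T"])
    c=T[:3,:3].T@(np.array(X,float)-T[:3,3]);q=K@c
    return (q[:2]/q[2]).round(1)
E
python3 - <<'E'
import cv2
a=cv2.imread('pics/top0.png')[60:380,200:540]
cv2.imwrite('pics/topc0.png',cv2.resize(a[:,:220],None,fx=2.5*.72,fy=2.5*.72,interpolation=cv2.INTER_CUBIC))
a=cv2.imread('pics/top0.png')[180:300,240:410]
cv2.imwrite('pics/topd0.png',cv2.resize(a,None,fx=4.7,fy=4.7,interpolation=cv2.INTER_CUBIC))
E
```

```text
(no output)
```

View pics/topd0.png

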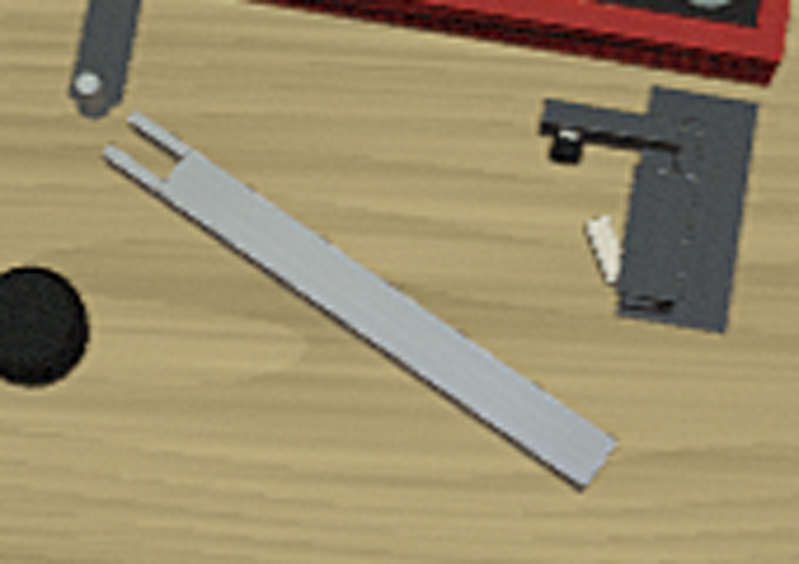

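The crop shows one bar: tine tips near top pixel (265,208), plain end near (367,279). The post is at (259,198). Three things look like the catch: (380,223), (362,330) and (510,345). The one at (380,223) is the largest and sits in front of the board, so I'll use that.

```bash
cat > m0.py <<'E'
from bench import *
from h import *
p=capture("top"); s=capture("scene")
c=lambda a,b:((a+.5)/4.7+240-.5,(b+.5)/4.7+180-.5)
for n,a,z in [("tineL",(133,117),26),("tineR",(107,152),26),("endL",(616,441),26),("endR",(582,490),26),("posttop",(88,83),36),
  ("slotbot",(176,170),26),("stopTL",(552,158),20),("stopR",(580,160),20),("noseA",(603,217),27),("noseB",(613,282),27),("noseleft",(587,228),27),("headTL",(652,87),33),("headTR",(757,104),33),("headBR",(724,332),33),("headBL",(618,314),33),("armTL",(545,99),33)]:
    print(n,ray(p,c(*a),z))
for n,u,z in [("bdFL",(235,168),0),("bdFR",(404,195),0)]: print(n,ray(p,u,z))
print("sc post foot",ray(s,(341,317),0),"top",ray(p,(261,203),0), "scene bar_end",ray(s,(306,220),13),"board",ray(s,(271,296),0),ray(p,(316,178),0))
print("bar origin",ray(p,(276,220),0),ray(s,(335,295),0),"catch",ray(p,(369,219),0),ray(s,(258,253),0))
for t in ["mic","foam","mug","basket","dauber","cards","clipbox"]:
    d=pinpoint(p,t); print(t,[ (ray(p,x["centre"],0)[:2],round(x["confidence"],2)) for x in d[:2]])
E
python3 m0.py
```

```text
tineL [618.1  85.3  26. ]
tineR [598.2  97.7  26. ]
endL [ 456.8 -176.2   26. ]
endR [ 430.4 -159.4   26. ]
posttop [632.7 109.3  36. ]
slotbot [590.1  60.5  26. ]
stopTL [ 608.4 -138.4   20. ]
stopR [ 608.1 -153.3   20. ]
noseA [ 575.6 -165.9   27. ]
noseB [ 540.7 -172.1   27. ]
noseleft [ 569.2 -157.6   27. ]
headTL [ 646.5 -189.2   33. ]
headTR [ 639.9 -245.    33. ]
headBR [ 515.6 -229.9   33. ]
headBL [ 522.4 -174.7   33. ]
armTL [ 637.  -132.8   33. ]
bdFL [719.6 180.1   0. ]
bdFR [ 668.5 -258.     0. ]
sc post foot [631.8 111.3  -0. ] top [628.8 105.9   0. ] scene bar_end [ 441.7 -177.8   13. ] board [687.3 -37.3   0. ] [702.9 -30.7   0. ]
bar origin [586.   64.7   0. ] [589.7  55.9   0. ] catch [ 600.4 -170.3    0. ] [ 604.9 -171.3    0. ]
mic [(array([ 304.5, -324.4]), 0.59)]
foam [(array([502. , 130.4]), 0.83), (array([ 643.2, -339.1]), 0.17)]
mug [(array([613.4, 328.5]), 0.82), (array([360.2, 342.9]), 0.24)]
basket [(array([364.6, 347.3]), 0.78)]
dauber [(array([646.3, 209.3]), 0.59)]
cards [(array([ 532.3, -381.7]), 0.92), (array([691.5, -30.8]), 0.2)]
clipbox [(array([ 653.7, -335.7]), 0.9), (array([495.4, 129.1]), 0.48)]
```

```bash
cat > plan.py <<'E'
import sys,numpy as np
from bench import *
def show(tx=None,ty=None,tz=None,yaw=None):
    s=read_state();e=s["ee_pos"];o=s["orientation"];y=o[2]
    print("t",round(s["clock"],2),"tcp",e.round(1),"rpy",o.round(4),"F",s["contact_force"].round(2),"gap",round(s["finger_gap"],1))
    if tx is not None:
        d=np.array([tx,ty,tz])-e
        print("tool shift units",[round(v/50,3) for v in (d[0]*np.cos(y)+d[1]*np.sin(y), d[0]*np.sin(y)-d[1]*np.cos(y), -d[2])])
    if yaw is not None: print("twist z units",round(np.degrees(-(yaw-y))/6,3))
if __name__=="__main__": show(*[float(a) for a in sys.argv[1:]])
E
R='{"delta_pos":[[0,0,0],[0,0,0],[0,0,0],[0,0,0],[0,0,0]],"twist":[[0,0,1],[0,0,1],[0,0,1],[0,0,1],[0,0,1]],"fingers":[70,70,70,70,70]}'
python3 -m pendant '{"delta_pos":[[0,0,0],[0,0,0],[0,0,0],[0,0,0],[0,0,0]],"twist":[[0,0,1],[0,0,1],[0,0,1],[0,0,1],[0,0,1]],"fingers":[70,70,70,70,70]}'
python3 -m pendant '{"delta_pos":[[0,0,0],[0,0,0],[0,0,0],[0,0,0],[0,0,0]],"twist":[[0,0,1],[0,0,1],[0,0,1],[0,0,1],[0,0,1]],"fingers":[70,70,70,70,70]}'
python3 -m pendant '{"delta_pos":[[0,0,0],[0,0,0],[0,0,0],[0,0,0],[0,0,0]],"twist":[[0,0,1],[0,0,1],[0,0,1],[0,0,1],[0,0,1]],"fingers":[70,70,70,70,70]}'
python3 plan.py 549 -1.4 180 1.005
```

```text
clock: 3.2
ee_pos: [282.4, 557.6, 256.3]
orientation: [-3.142, -0.0, 2.145]
contact_force: [0.3, 1.1, -0.4]
finger_gap: 69.9
clock: 3.7
ee_pos: [282.4, 557.6, 256.3]
orientation: [-3.142, 0.0, 1.621]
contact_force: [0.3, 0.1, -0.3]
finger_gap: 69.9
clock: 4.2
ee_pos: [282.4, 557.6, 256.3]
orientation: [-3.142, 0.0, 1.098]
contact_force: [-0.2, 0.1, -0.3]
finger_gap: 70.1
t 4.2 tcp [282.4 557.6 256.3] rpy [-3.1416  0.      1.0976] F [-0.25  0.14 -0.29] gap 70.1
tool shift units [np.float64(-7.521), np.float64(9.841), np.float64(1.526)]
twist z units 0.884
```

```bash
python3 -m pendant '{"delta_pos":[[0,0,0],[-0.44,0.7,0.1],[-0.44,0.7,0.1],[-0.44,0.7,0.1],[-0.44,0.7,0.1]],"twist":[[0,0,0.884],[0,0,0],[0,0,0],[0,0,0],[0,0,0]],"fingers":[70,70,70,70,70]}'
python3 -m pendant '{"delta_pos":[[-0.44,0.7,0.1],[-0.44,0.7,0.1],[-0.44,0.7,0.1],[-0.44,0.7,0.1],[-0.44,0.7,0.1]],"twist":[[0,0,0],[0,0,0],[0,0,0],[0,0,0],[0,0,0]],"fingers":[70,70,70,70,70]}'
python3 -m pendant '{"delta_pos":[[-0.44,0.7,0.1],[-0.44,0.7,0.1],[-0.44,0.7,0.1],[-0.44,0.7,0.1],[-0.44,0.7,0.1]],"twist":[[0,0,0],[0,0,0],[0,0,0],[0,0,0],[0,0,0]],"fingers":[70,70,70,70,70]}'
python3 plan.py 549 -1.4 150 1.005
python3 - <<'E'
from bench import *
from h import *
p=capture("wrist"); cv2.imwrite("pics/w1.png",p["pixels"][:,:,::-1])
print(p["T"].round(2).tolist())
print(proj(p,(631.5,109.8,36)),proj(p,(592,66,0)),proj(p,(608,91.5,26)))
E
```

```text
clock: 4.7
ee_pos: [354.4, 407.2, 236.2]
orientation: [3.141, -0.0, 1.01]
contact_force: [0.8, 0.4, 0.6]
finger_gap: 69.8
clock: 5.2
ee_pos: [444.2, 220.8, 211.4]
orientation: [3.141, -0.001, 1.01]
contact_force: [-0.6, 0.7, -0.4]
finger_gap: 69.7
clock: 5.7
ee_pos: [533.9, 34.3, 186.3]
orientation: [3.141, -0.0, 1.009]
contact_force: [0.3, 0.9, 0.7]
finger_gap: 69.7
t 5.7 tcp [533.9  34.3 186.3] rpy [ 3.1412e+00 -4.0000e-04  1.0093e+00] F [0.31 0.89 0.68] gap 69.7
tool shift units [np.float64(-0.444), np.float64(0.636), np.float64(0.726)]
twist z units 0.041
[[0.85, -0.51, -0.17, 576.88], [-0.53, -0.8, -0.26, 101.93], [0.0, 0.31, -0.95, 304.89], [0.0, 0.0, 0.0, 1.0]]
[375.3  83.7] [353.9 161.5] [358.5 124.7]
```

View pics/w1.png

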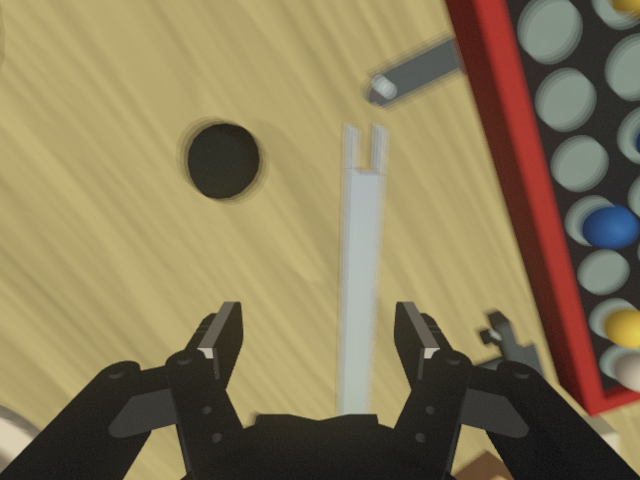

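The wrist view, slightly blurred, shows the fork at (365,130), the post top at (382,86) and the foam at (222,160). I'll let the arm settle and measure again.

```bash
python3 -m pendant '{"delta_pos":[[0,0,0],[0,0,0],[0,0,0]],"twist":[[0,0,0],[0,0,0],[0,0,0]],"fingers":[70,70,70]}'
python3 plan.py 549 -1.4 120 1.005
python3 - <<'E'
from bench import *
from h import *
p=capture("wrist"); q=p["pixels"][:,:,::-1]
cv2.imwrite("pics/w2.png",cv2.resize(q[50:350,200:520],None,fx=2,fy=2,interpolation=cv2.INTER_CUBIC))
print(proj(p,(631.5,109.8,36)),proj(p,(592,66,0)),proj(p,(608,91.5,26)))
import pickle; pickle.dump({k:p[k] for k in ["camera_matrix","T"]},open("w2.pkl","wb"))
E
```

```text
clock: 6.05
ee_pos: [532.8, 36.8, 186.4]
orientation: [-3.141, -0.0, 1.01]
contact_force: [-0.9, 0.2, 0.6]
finger_gap: 69.8
t 6.05 tcp [532.8  36.8 186.4] rpy [-3.1414e+00 -1.0000e-04  1.0102e+00] F [-0.94  0.21  0.65] gap 69.8
tool shift units [np.float64(-0.476), np.float64(0.68), np.float64(1.328)]
twist z units 0.05
[378.5  86.1] [356.6 163.3] [361.5 126.8]
```

View pics/w2.png

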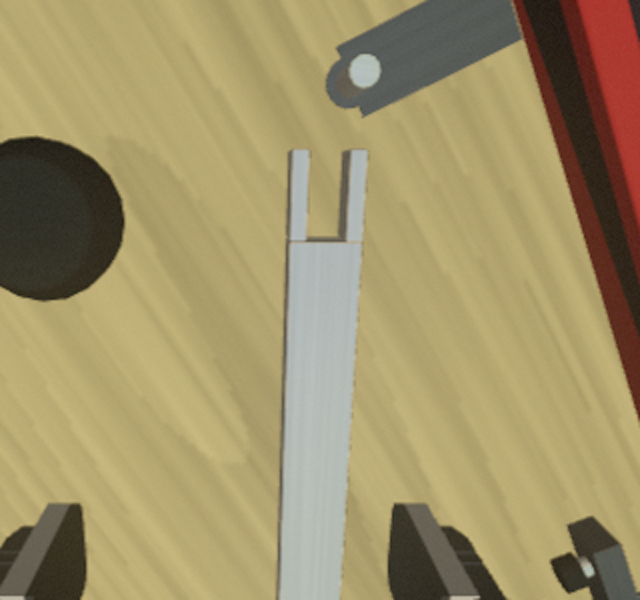

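Run:
```python
from h import *
import pickle
p=pickle.load(open("w2.pkl","rb"))
f=lambda a,b:(200+(a-.5)/2,50+(b-.5)/2)
print("post",ray(p,f(364.5,70.5),36))
L=ray(p,f(291,150),26);R=ray(p,f(367.5,150),26);L2=ray(p,f(279,600),26);R2=ray(p,f(342,600),26)
print(L,R,L2,R2)
import numpy as np
m=(L+R)/2;m2=(L2+R2)/2;d=(m2-m)[:2];d/=np.linalg.norm(d);print(m,m2,d,np.arctan2(-d[1],-d[0]),"w",np.hypot(*(L-R)[:2]),np.hypot(*(L2-R2)[:2]))
o=m[:2]+30*d;P=ray(p,f(364.5,70.5),36)[:2];v=P-o
print("origin",o,"post along -d",-v@d,"lat (right=tool+y)",v@np.array([-d[1],d[0]]))
print("slot bottom",ray(p,f(325,242),26))
```

```text
post [634.1 109.1  36. ]
[598.   99.7  26. ] [623.5  83.6  26. ] [486.3 -76.5  26. ] [512.6 -93.   26. ]
[610.75  91.65  26.  ] [499.45 -84.75  26.  ] [-0.53361413 -0.84572806] 1.0079280939467863 w 30.157254516948328 31.04738314254521
origin [594.74157596  66.27815813] post along -d 57.217844729482074 lat (right=tool+y) 10.436183607133623
slot bottom [591.6  61.6  26. ]
```

```bash
python3 -m pendant '{"delta_pos":[[-0.22,0.37,0],[-0.22,0.36,0.3],[0,0,0.8],[0,0,0.8],[0,0,0.8]],"twist":[[0,0,0],[0,0,0],[0,0,0],[0,0,0],[0,0,0]],"fingers":[70,70,70,70,70]}' 20
python3 -m pendant '{"delta_pos":[[0,0,0],[0,0,0],[0,0,0]],"twist":[[0,0,0],[0,0,0],[0,0,0]],"fingers":[60,60,60]}'
python3 plan.py 552 -1.4 32 1.008
```

```text
clock: 6.6
ee_pos: [552.6, -1.1, 50.5]
orientation: [3.14, -0.001, 1.011]
contact_force: [1.7, 0.2, -0.6]
finger_gap: 69.8
clock: 6.9
ee_pos: [553.8, -1.6, 53.4]
orientation: [3.139, -0.002, 1.01]
contact_force: [0.4, 0.2, 0.6]
finger_gap: 60.3
t 6.9 tcp [553.8  -1.6  53.4] rpy [ 3.1391e+00 -1.6000e-03  1.0102e+00] F [0.43 0.22 0.65] gap 60.3
tool shift units [np.float64(-0.016), np.float64(-0.033), np.float64(0.428)]
twist z units 0.021
```

```bash
python3 -m pendant '{"delta_pos":[[0,-0.03,0.2],[0,0,0.22],[0,0,0],[0,0,0]],"twist":[[0,0,0],[0,0,0],[0,0,0],[0,0,0]],"fingers":[60,60,55,50]}' 20
python3 plan.py 552 -1.4 32 1.008
python3 -m pendant '{"delta_pos":[[0,0,0],[0,0,0],[0,0,0],[0,0,0],[0,0,0]],"twist":[[0,0,0],[0,0,0],[0,0,0],[0,0,0],[0,0,0]],"fingers":[40,34,20,20,20]}' 20
python3 plan.py 552 -1.4 32 1.008
python3 - <<'E'
from bench import *
from h import *
p=capture("wrist"); q=p["pixels"][:,:,::-1]
cv2.imwrite("pics/w3.png",q)
E
```

```text
clock: 7.3
ee_pos: [550.9, -1.3, 30.1]
orientation: [-3.141, 0.0, 1.009]
contact_force: [0.6, -0.4, 1.3]
finger_gap: 50.0
t 7.3 tcp [550.9  -1.3  30.1] rpy [-3.1411e+00  3.0000e-04  1.0094e+00] F [ 0.57 -0.43  1.35] gap 50.0
tool shift units [np.float64(0.01), np.float64(0.02), np.float64(-0.039)]
twist z units 0.013
clock: 7.8
ee_pos: [551.4, -1.3, 30.6]
orientation: [3.141, -0.0, 1.009]
contact_force: [-0.9, -0.4, 3.6]
finger_gap: 29.4
t 7.8 tcp [551.4  -1.3  30.6] rpy [ 3.1412e+00 -2.0000e-04  1.0094e+00] F [-0.85 -0.42  3.57] gap 29.4
tool shift units [np.float64(0.005), np.float64(0.012), np.float64(-0.029)]
twist z units 0.013
```

View pics/w3.png

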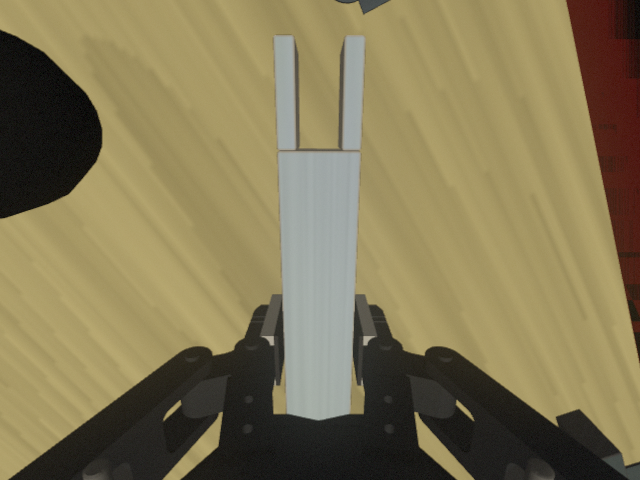

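```bash
python3 -m pendant '{"delta_pos":[[0,0.1,-0.03],[0,0.1,0],[0.1,0,0],[0.15,0,0],[0,0,0]],"twist":[[0,0,0],[0,0,0],[0,0,0],[0,0,0],[0,0,0]],"fingers":[20,20,20,20,20]}' 20
python3 plan.py
python3 - <<'E'
from bench import *
from h import *
p=capture("wrist"); q=p["pixels"][:,:,::-1]
cv2.imwrite("pics/w4.png",cv2.resize(q[0:240,200:480],None,fx=2.5,fy=2.5,interpolation=cv2.INTER_CUBIC))
import pickle; pickle.dump({k:p[k] for k in ["camera_matrix","T"]},open("w4.pkl","wb"))
p=capture("top");pickle.dump({k:p[k] for k in ["camera_matrix","T"]},open("t4.pkl","wb"))
cv2.imwrite("pics/t4.png",cv2.resize(p["pixels"][170:300,240:400,::-1],None,fx=4,fy=4,interpolation=cv2.INTER_CUBIC))
E
```

```text
clock: 8.35
ee_pos: [566.9, 4.8, 31.6]
orientation: [3.141, -0.0, 1.01]
contact_force: [0.9, -0.6, -3.1]
finger_gap: 29.4
t 8.35 tcp [566.9   4.8  31.6] rpy [ 3.1414e+00 -4.0000e-04  1.0098e+00] F [ 0.92 -0.61 -3.06] gap 29.4
```

View pics/w4.png

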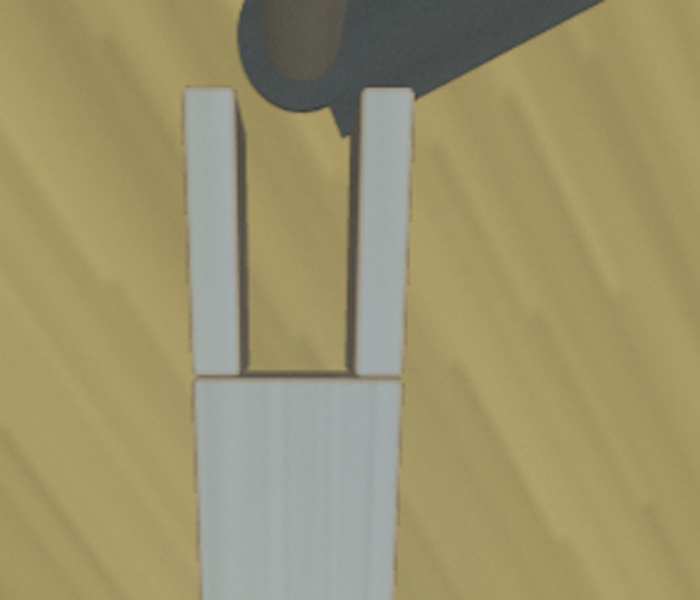

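View pics/t4.png

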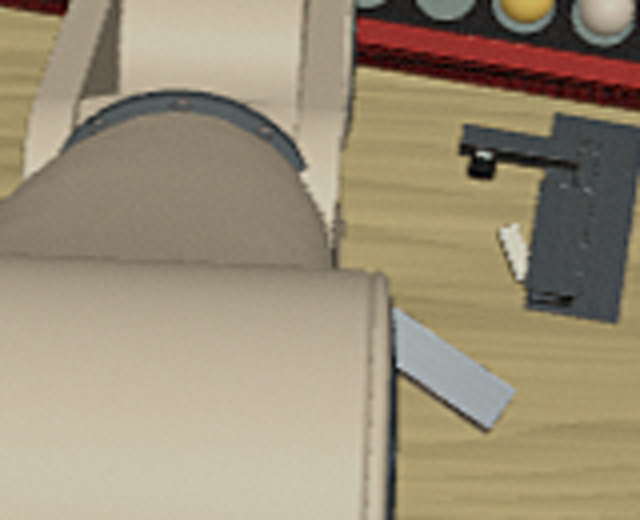

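The wrist view shows the slot middle at crop column 300 and the post foot at 302, so they line up to within about 0.5 mm. I'll slide it on.

```bash
python3 -m pendant '{"delta_pos":[[0.15,0,0],[0.15,0,0],[0.1,0,0],[0,0,0]],"twist":[[0,0,0],[0,0,0],[0,0,0],[0,0,0]],"fingers":[20,20,20,20]}' 20
python3 plan.py
python3 - <<'E'
from bench import *
from h import *
p=capture("wrist"); q=p["pixels"][:,:,::-1]
cv2.imwrite("pics/w5.png",cv2.resize(q[0:240,200:480],None,fx=2,fy=2,interpolation=cv2.INTER_CUBIC))
E
```

```text
clock: 8.85
ee_pos: [577.6, 21.7, 31.9]
orientation: [3.141, -0.0, 1.01]
contact_force: [0.1, -0.1, -3.3]
finger_gap: 29.2
t 8.85 tcp [577.6  21.7  31.9] rpy [ 3.1410e+00 -5.0000e-04  1.0102e+00] F [ 0.1  -0.07 -3.28] gap 29.2
```

View pics/w5.png

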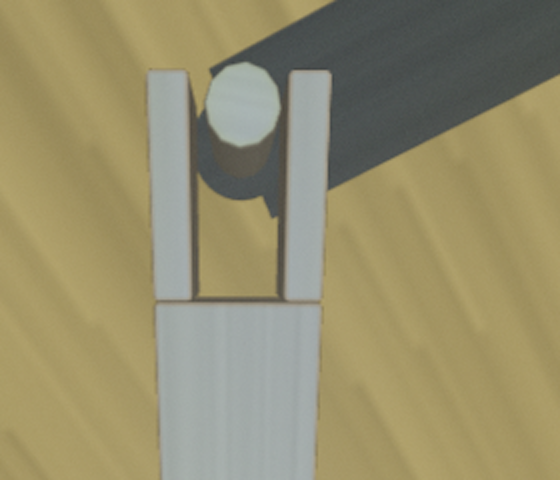

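```bash
python3 -m pendant '{"delta_pos":[[0.13,0,0],[0.13,0,0],[0.1,0,0],[0.02,0,0],[0,0,0]],"twist":[[0,0,0],[0,0,0],[0,0,0],[0,0,0],[0,0,0]],"fingers":[20,20,20,20,20]}' 20
python3 -m pendant '{"delta_pos":[[0.03,0,0],[0.03,0,0],[0,0,0]],"twist":[[0,0,0],[0,0,0],[0,0,0]],"fingers":[20,20,20]}' 20
python3 -m pendant '{"delta_pos":[[0.03,0,0],[0,0,0]],"twist":[[0,0,0],[0,0,0]],"fingers":[20,20]}' 20
```

```text
clock: 9.4
ee_pos: [587.1, 37.2, 31.7]
orientation: [-3.142, 0.0, 1.01]
contact_force: [0.1, 0.9, -3.9]
finger_gap: 29.2
clock: 9.7
ee_pos: [588.7, 39.6, 31.8]
orientation: [3.141, -0.0, 1.009]
contact_force: [0.4, 0.0, -3.2]
finger_gap: 29.3
clock: 9.9
ee_pos: [589.5, 40.9, 31.8]
orientation: [3.142, -0.0, 1.009]
contact_force: [-0.1, -0.0, -4.4]
finger_gap: 29.5
```

```bash
python3 -m pendant '{"delta_pos":[[0.03,0,0],[0,0,0]],"twist":[[0,0,0],[0,0,0]],"fingers":[20,20]}' 20
python3 -m pendant '{"delta_pos":[[0.02,0,0],[0,0,0]],"twist":[[0,0,0],[0,0,0]],"fingers":[20,20]}' 20
python3 - <<'E'
from bench import *
from h import *
p=capture("wrist"); q=p["pixels"][:,:,::-1]
cv2.imwrite("pics/w6.png",cv2.resize(q[0:240,200:480],None,fx=2,fy=2,interpolation=cv2.INTER_CUBIC))
E
```

```text
clock: 10.1
ee_pos: [589.7, 41.5, 31.6]
orientation: [-3.141, 0.001, 1.01]
contact_force: [-1.8, -4.4, -2.3]
finger_gap: 29.7
clock: 10.3
ee_pos: [589.8, 41.7, 31.7]
orientation: [-3.141, 0.003, 1.01]
contact_force: [-3.7, -9.7, -0.5]
finger_gap: 29.5
```

View pics/w6.png

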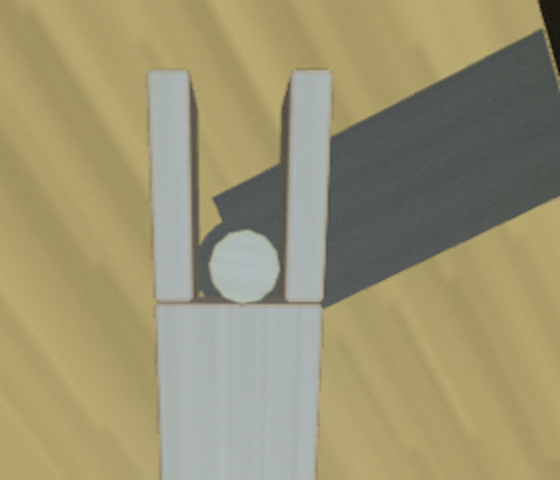

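The fork is fully home: the post sits on the slot's bottom at crop (245,265), with 10 N felt. I'll release, lift and go round to the outer side near the free end.

```bash
python3 -m pendant '{"delta_pos":[[0,0,0],[0,0,0],[0,0,0],[0,0,-0.4],[0,0,-0.8]],"twist":[[0,0,0],[0,0,0],[0,0,0],[0,0,0],[0,0,0]],"fingers":[40,50,50,50,50]}' 20
python3 -m pendant '{"delta_pos":[[-0.8,-0.1,0],[-0.8,-0.3,0],[-0.8,-0.3,0],[-0.8,-0.13,0],[-0.24,0,0]],"twist":[[0,0,0],[0,0,0],[0,0,0],[0,0,0],[0,0,0]],"fingers":[0,0,0,0,0]}' 20
python3 -m pendant '{"delta_pos":[[0,0,0],[0,0,0]],"twist":[[0,0,0],[0,0,0]],"fingers":[0,0]}' 20
python3 plan.py 463.2 -81.8 34 1.01
python3 - <<'E'
from bench import *
from h import *
p=capture("wrist"); q=p["pixels"][:,:,::-1]
cv2.imwrite("pics/w7.png",q)
import pickle; pickle.dump({k:p[k] for k in ["camera_matrix","T"]},open("w7.pkl","wb"))
E
```

```text
clock: 10.85
ee_pos: [588.8, 43.0, 90.0]
orientation: [-3.137, 0.003, 1.01]
contact_force: [-0.3, 0.4, 0.1]
finger_gap: 50.1
clock: 11.35
ee_pos: [461.0, -81.9, 91.8]
orientation: [-3.14, 0.001, 1.008]
contact_force: [0.5, -0.3, -0.5]
finger_gap: 0.1
clock: 11.55
ee_pos: [465.4, -80.4, 92.2]
orientation: [3.14, -0.001, 1.009]
contact_force: [-0.4, 0.2, -0.2]
finger_gap: -0.2
t 11.55 tcp [465.4 -80.4  92.2] rpy [ 3.1400e+00 -9.0000e-04  1.0087e+00] F [-0.44  0.16 -0.23] gap -0.2
tool shift units [np.float64(-0.047), np.float64(-0.023), np.float64(1.164)]
twist z units -0.012
```

View pics/w7.png

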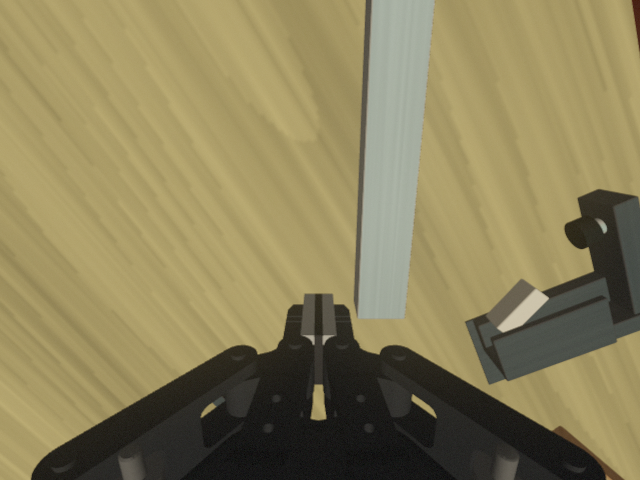

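```bash
python3 - <<'E'
from h import *
import pickle
p=pickle.load(open("w7.pkl","rb"))
a=ray(p,(358.5,318),26);b=ray(p,(405.5,318),26);print(a,b,(a+b)/2, np.hypot(*(a-b)[:2]))
m=((a+b)/2)[:2]-np.array([632.5,109.5]);print(np.hypot(*m),np.arctan2(-m[1],-m[0]))
# catch: head corners z33, stop face mid z15, nose tip
for n,u,z in [("stopface",(577,232),15),("noseTip",(503,318),19),("noseTopFrontcorner",(548,296),27),("noseTopLeft",(522,280),27)]:print(n,ray(p,u,z))
E
python3 -m pendant '{"delta_pos":[[-0.04,-0.02,0.4],[0,0,0.5],[0,0,0.25],[0,0,0]],"twist":[[0,0,0],[0,0,0],[0,0,0],[0,0,0]],"fingers":[0,0,0,0]}' 20
python3 plan.py 463.2 -81.8 34 1.01
```

```text
[ 471.6 -119.    26. ] [ 496.6 -134.9   26. ] [ 484.1  -126.95   26.  ] 29.627858511880337
279.1615347787012 1.0103174571640456
stopface [ 612.5 -145.2   15. ]
noseTip [ 550.1 -173.6   19. ]
noseTopFrontcorner [ 577.6 -167.3   27. ]
noseTopLeft [ 568.1 -148.7   27. ]
clock: 12.0
ee_pos: [461.7, -80.9, 32.8]
orientation: [-3.139, 0.001, 1.011]
contact_force: [-0.1, 0.5, -0.3]
finger_gap: 0.1
t 12.0 tcp [461.7 -80.9  32.8] rpy [-3.1389e+00  1.0000e-03  1.0105e+00] F [-0.11  0.45 -0.31] gap 0.1
tool shift units [np.float64(0.001), np.float64(0.035), np.float64(-0.023)]
twist z units 0.005
```

```bash
python3 -m pendant '{"delta_pos":[[0,0.1,0],[0,0.1,0],[0,0.05,0],[0,0,0]],"twist":[[0,0,0],[0,0,0],[0,0,0],[0,0,0]],"fingers":[0,0,0,0]}' 20
python3 -m pendant '{"delta_pos":[[0,0.05,0],[0,0.05,0],[0,0,0]],"twist":[[0,0,0],[0,0,0],[0,0,0]],"fingers":[0,0,0]}' 20
python3 plan.py
python3 - <<'E'
from bench import *
from h import *
p=capture("wrist"); q=p["pixels"][:,:,::-1]
cv2.imwrite("pics/w8.png",q)
E
```

```text
clock: 12.4
ee_pos: [473.7, -88.8, 35.0]
orientation: [3.14, -0.001, 1.009]
contact_force: [0.2, -0.6, 0.7]
finger_gap: -0.3
clock: 12.7
ee_pos: [477.2, -91.3, 34.4]
orientation: [3.141, -0.0, 1.009]
contact_force: [0.7, 0.5, 0.0]
finger_gap: -0.0
t 12.7 tcp [477.2 -91.3  34.4] rpy [ 3.1412e+00 -1.0000e-04  1.0092e+00] F [0.7  0.47 0.02] gap -0.0
```

View pics/w8.png

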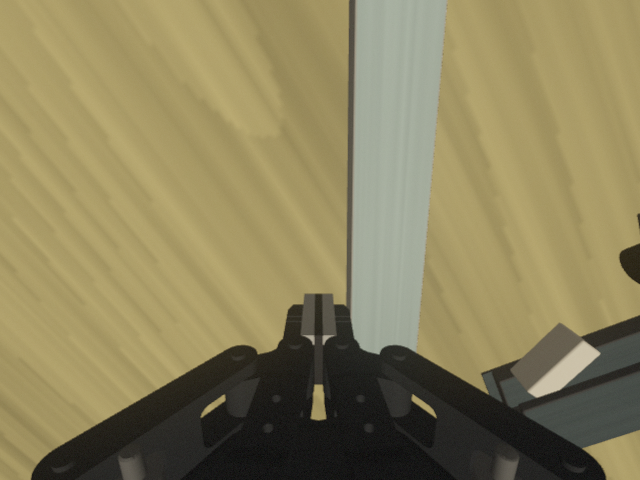

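```bash
python3 -m pendant '{"delta_pos":[[0,0.07,0],[0,0.1,0],[0,0.13,0],[0,0.13,0],[0,0.13,0]],"twist":[[0,0,0],[0,0,-0.2],[0,0,-0.25],[0,0,-0.25],[0,0,-0.25]],"fingers":[0,0,0,0,0]}' 20
python3 -m pendant '{"delta_pos":[[0,0.13,0],[0,0.13,0],[0,0.13,0],[0,0.1,0],[0,0,0]],"twist":[[0,0,-0.25],[0,0,-0.25],[0,0,-0.25],[0,0,-0.2],[0,0,0]],"fingers":[0,0,0,0,0]}' 20
cat > rel.py <<'E'
from bench import *
import numpy as np
s=read_state();y=s["orientation"][2];e=s["ee_pos"][:2]-np.array([632.5,109.5]);f=s["contact_force"]
u=np.array([np.cos(y),np.sin(y)]);v=np.array([np.sin(y),-np.cos(y)])
print("t",round(s["clock"],2),"yaw",round(np.degrees(y),2),"rad",round(-e@u,1),"lat",round(e@v,1),"Fx_t",round(f[:2]@u,2),"Fy_t",round(f[:2]@v,2),"z",s["ee_pos"][2].round(1))
E
python3 rel.py
python3 - <<'E'
from bench import *
from h import *
p=capture("wrist"); q=p["pixels"][:,:,::-1]
cv2.imwrite("pics/w9.png",q)
E
```

```text
clock: 13.25
ee_pos: [501.5, -105.5, 34.2]
orientation: [-3.141, 0.0, 1.111]
contact_force: [-1.1, 0.2, 0.4]
finger_gap: 0.0
clock: 13.75
ee_pos: [524.4, -115.6, 34.4]
orientation: [3.14, -0.0, 1.209]
contact_force: [0.5, 0.3, -0.1]
finger_gap: 0.1
t 13.75 yaw 69.28 rad 248.8 lat -21.4 Fx_t 0.43 Fy_t 0.42 z 34.4
```

View pics/w9.png

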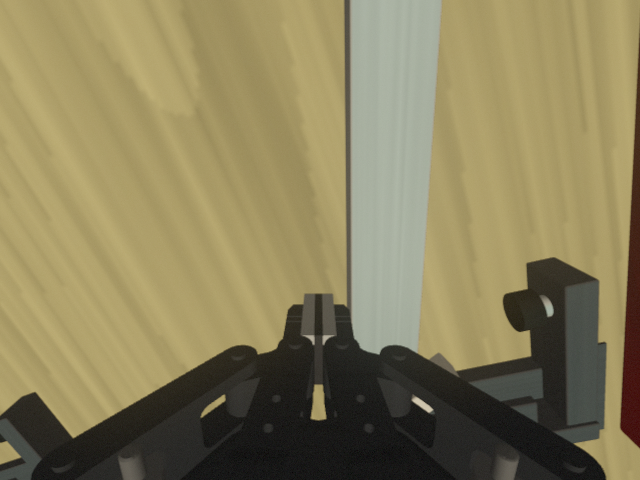

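The bar is swinging on the post with its edge against the fingers at (347,300), and the catch lies ahead at (560,340). I'll continue in smaller steps.

```bash
python3 -m pendant '{"delta_pos":[[0,0.08,0],[0,0.08,0],[0,0.08,0],[0,0,0]],"twist":[[0,0,-0.16],[0,0,-0.16],[0,0,-0.16],[0,0,0]],"fingers":[0,0,0,0]}' 20 | grep -v ori; python3 rel.py
python3 -m pendant '{"delta_pos":[[0,0.06,0],[0,0.06,0],[0,0.06,0]],"twist":[[0,0,-0.12],[0,0,-0.12],[0,0,-0.12]],"fingers":[0,0,0]}' 20 | grep -v ori; python3 rel.py
python3 -m pendant '{"delta_pos":[[0,0.06,0],[0,0.06,0],[0,0.06,0]],"twist":[[0,0,-0.12],[0,0,-0.12],[0,0,-0.12]],"fingers":[0,0,0]}' 20 | grep -v ori; python3 rel.py
```

```text
clock: 14.2
ee_pos: [534.1, -119.3, 34.1]
contact_force: [-4.1, 0.3, 1.5]
finger_gap: -0.1
t 14.2 yaw 72.19 rad 248.0 lat -23.7 Fx_t -0.99 Fy_t -3.99 z 34.1
clock: 14.5
ee_pos: [542.4, -122.0, 34.0]
contact_force: [-1.8, -1.0, -0.4]
finger_gap: 0.1
t 14.5 yaw 74.33 rad 247.2 lat -24.2 Fx_t -1.48 Fy_t -1.47 z 34.0
clock: 14.8
ee_pos: [552.3, -124.4, 34.3]
contact_force: [-3.6, -2.0, 0.4]
finger_gap: -0.4
t 14.8 yaw 76.5 rad 246.2 lat -23.4 Fx_t -2.76 Fy_t -3.07 z 34.3
```

```bash
python3 -m pendant '{"delta_pos":[[0,0.05,0],[0,0.05,0],[0,0.05,0]],"twist":[[0,0,-0.1],[0,0,-0.1],[0,0,-0.1]],"fingers":[0,0,0]}' 20 | grep -v ori; python3 rel.py
python3 -m pendant '{"delta_pos":[[0,0.04,0],[0,0.04,0],[0,0,0]],"twist":[[0,0,-0.09],[0,0,-0.09],[0,0,0]],"fingers":[0,0,0]}' 20 | grep -v ori; python3 rel.py
python3 -m pendant '{"delta_pos":[[0,0.03,0],[0,0.03,0],[0,0,0]],"twist":[[0,0,-0.07],[0,0,-0.07],[0,0,0]],"fingers":[0,0,0]}' 20 | grep -v ori; python3 rel.py
```

```text
clock: 15.1
ee_pos: [559.4, -126.0, 34.3]
contact_force: [-2.6, -1.5, -0.1]
finger_gap: -0.0
t 15.1 yaw 78.29 rad 245.5 lat -23.7 Fx_t -2.01 Fy_t -2.24 z 34.3
clock: 15.4
ee_pos: [563.8, -126.8, 34.4]
contact_force: [-0.9, -0.7, -0.3]
finger_gap: 0.0
t 15.4 yaw 79.33 rad 245.0 lat -23.7 Fx_t -0.84 Fy_t -0.74 z 34.4
clock: 15.7
ee_pos: [567.0, -127.4, 34.5]
contact_force: [0.4, 0.2, 1.2]
finger_gap: -0.3
t 15.7 yaw 80.18 rad 244.6 lat -24.1 Fx_t 0.23 Fy_t 0.33 z 34.5
```

Run:
```python
from bench import *
from h import *
p=capture("wrist"); q=p["pixels"][:,:,::-1]
cv2.imwrite("pics/w10.png",q)
p=capture("top")
cv2.imwrite("pics/t10.png",cv2.resize(p["pixels"][180:280,320:430,::-1],None,fx=5,fy=5,interpolation=cv2.INTER_CUBIC))
p=capture("scene")
cv2.imwrite("pics/s10.png",cv2.resize(p["pixels"][190:290,210:360,::-1],None,fx=5,fy=5,interpolation=cv2.INTER_CUBIC))
```

```text
(no output)
```

View pics/w10.png

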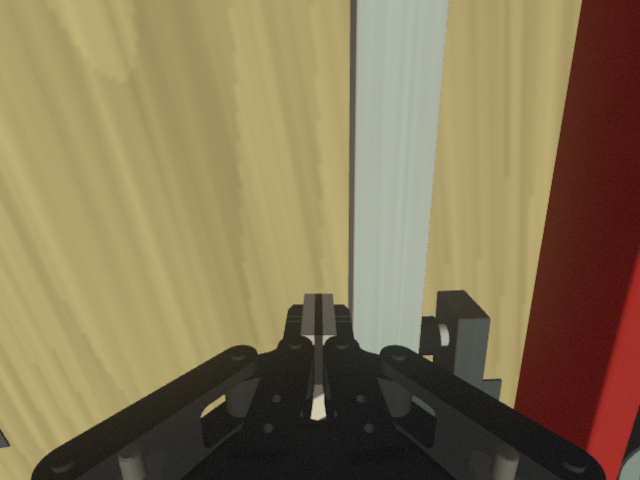

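View pics/s10.png

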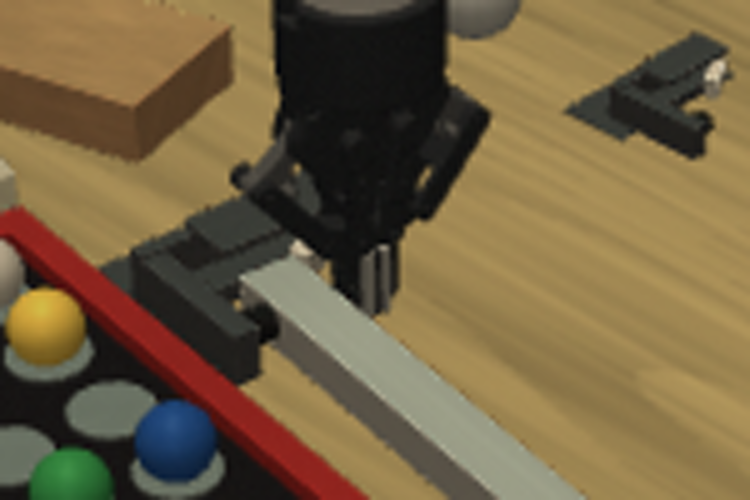

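The bar is close to the stop at wrist (425,335). The nose shows in front of the bar in the scene crop at (305,255). Next is the press, in 1 mm steps.

```bash
python3 -m pendant '{"delta_pos":[[0,0.02,0],[0,0.02,0],[0,0,0]],"twist":[[0,0,-0.04],[0,0,-0.04],[0,0,0]],"fingers":[0,0,0]}' 20 | grep -v ori; python3 rel.py
python3 -m pendant '{"delta_pos":[[0,0.02,0],[0,0,0]],"twist":[[0,0,-0.04],[0,0,0]],"fingers":[0,0]}' 20 | grep -v ori; python3 rel.py
```

```text
clock: 16.15
ee_pos: [568.2, -127.7, 34.3]
contact_force: [0.7, 0.4, 0.1]
finger_gap: -0.4
t 16.15 yaw 80.65 rad 244.5 lat -24.9 Fx_t 0.5 Fy_t 0.66 z 34.3
clock: 16.35
ee_pos: [568.7, -127.8, 34.2]
contact_force: [-2.4, 0.0, 0.9]
finger_gap: -0.1
t 16.35 yaw 80.89 rad 244.4 lat -25.4 Fx_t -0.35 Fy_t -2.38 z 34.2
```

```bash
python3 -m pendant '{"delta_pos":[[0,0.02,0],[0,0,0]],"twist":[[0,0,0],[0,0,0]],"fingers":[0,0]}' 20 | grep -v ori; python3 rel.py
python3 -m pendant '{"delta_pos":[[0,0.015,0],[0,0,0]],"twist":[[0,0,0],[0,0,0]],"fingers":[0,0]}' 20 | grep -v ori; python3 rel.py
```

```text
clock: 16.55
ee_pos: [569.3, -127.9, 34.1]
contact_force: [-4.2, -0.6, 3.9]
finger_gap: -0.0
t 16.55 yaw 80.87 rad 244.4 lat -24.8 Fx_t -1.3 Fy_t -4.09 z 34.1
clock: 16.75
ee_pos: [569.6, -128.0, 34.1]
contact_force: [-6.1, 0.3, 4.7]
finger_gap: 0.3
t 16.75 yaw 80.88 rad 244.4 lat -24.5 Fx_t -0.7 Fy_t -6.1 z 34.1
```

```bash
python3 -m pendant '{"delta_pos":[[0,0.03,0],[0,0,0]],"twist":[[0,0,0],[0,0,0]],"fingers":[0,0]}' 20 | grep -v ori; python3 rel.py
python3 -m pendant '{"delta_pos":[[0,0.015,0],[0,0,0]],"twist":[[0,0,0],[0,0,0]],"fingers":[0,0]}' 20 | grep -v ori; python3 rel.py
```

```text
clock: 16.95
ee_pos: [570.3, -128.1, 34.0]
contact_force: [-8.6, -0.8, 7.6]
finger_gap: 0.3
t 16.95 yaw 80.88 rad 244.5 lat -23.8 Fx_t -2.1 Fy_t -8.33 z 34.0
clock: 17.15
ee_pos: [570.4, -128.1, 34.0]
contact_force: [-12.1, 0.7, 8.9]
finger_gap: -0.3
t 17.15 yaw 80.88 rad 244.4 lat -23.6 Fx_t -1.19 Fy_t -12.09 z 34.0
```

```bash
python3 -m pendant '{"delta_pos":[[0,0.02,0],[0,0,0]],"twist":[[0,0,0],[0,0,0]],"fingers":[0,0]}' 20 | grep -v ori; python3 rel.py
```

```text
clock: 17.35
ee_pos: [570.9, -128.2, 33.9]
contact_force: [-12.8, -0.9, 10.2]
finger_gap: 0.0
t 17.35 yaw 80.88 rad 244.5 lat -23.2 Fx_t -2.87 Fy_t -12.5 z 33.9
```

```bash
python3 -m pendant '{"delta_pos":[[0,0.02,0],[0,0,0]],"twist":[[0,0,0],[0,0,0]],"fingers":[0,0]}' 20 | grep -v ori; python3 rel.py
python3 -m pendant '{"delta_pos":[[0,0,0],[0,0,0]],"twist":[[0,0,0],[0,0,0]],"fingers":[0,0]}' 20 | grep -v ori; python3 rel.py
python3 -m pendant '{"delta_pos":[[0,0,0]],"twist":[[0,0,0]],"fingers":[0]}' 20 | grep -v ori; python3 rel.py
python3 -m pendant '{"delta_pos":[[0,0,0]],"twist":[[0,0,0]],"fingers":[0]}' 20 | grep -v ori; python3 rel.py
```

```text
clock: 17.55
ee_pos: [571.2, -128.3, 33.9]
contact_force: [-15.0, -0.1, 13.4]
finger_gap: -0.2
t 17.55 yaw 80.88 rad 244.5 lat -22.8 Fx_t -2.51 Fy_t -14.84 z 33.9
clock: 17.75
ee_pos: [571.2, -128.3, 33.9]
contact_force: [-14.8, 1.1, 12.0]
finger_gap: 0.2
t 17.75 yaw 80.88 rad 244.5 lat -22.8 Fx_t -1.29 Fy_t -14.74 z 33.9
clock: 17.85
ee_pos: [571.2, -128.3, 33.9]
contact_force: [-15.1, -0.1, 12.5]
finger_gap: -0.0
t 17.85 yaw 80.88 rad 244.5 lat -22.8 Fx_t -2.44 Fy_t -14.9 z 33.9
clock: 17.95
ee_pos: [571.3, -128.3, 33.9]
contact_force: [-14.7, -0.1, 12.2]
finger_gap: -0.0
t 17.95 yaw 80.88 rad 244.5 lat -22.8 Fx_t -2.46 Fy_t -14.51 z 33.9
```

```bash
python3 -m pendant '{"delta_pos":[[0,0.012,0],[0,0,0],[0,0,0]],"twist":[[0,0,0],[0,0,0],[0,0,0]],"fingers":[0,0,0]}' 20 | grep -v ori; python3 rel.py
python3 -m pendant '{"delta_pos":[[0,0,0],[0,0,0],[0,0,0]],"twist":[[0,0,0],[0,0,0],[0,0,0]],"fingers":[0,0,0]}' 20 | grep -v ori; python3 rel.py
python3 - <<'E'
from bench import *
from h import *
p=capture("wrist"); q=p["pixels"][:,:,::-1]
cv2.imwrite("pics/w11.png",q)
p=capture("scene")
cv2.imwrite("pics/s11.png",cv2.resize(p["pixels"][220:270,230:310,::-1],None,fx=8,fy=8,interpolation=cv2.INTER_CUBIC))
E
```

```text
clock: 18.25
ee_pos: [571.4, -128.3, 33.8]
contact_force: [-15.6, 1.5, 13.5]
finger_gap: 0.2
t 18.25 yaw 80.88 rad 244.5 lat -22.6 Fx_t -1.0 Fy_t -15.61 z 33.8
clock: 18.55
ee_pos: [571.4, -128.3, 33.8]
contact_force: [-16.2, 0.7, 14.6]
finger_gap: -0.4
t 18.55 yaw 80.88 rad 244.5 lat -22.6 Fx_t -1.91 Fy_t -16.09 z 33.8
```

View pics/w11.png

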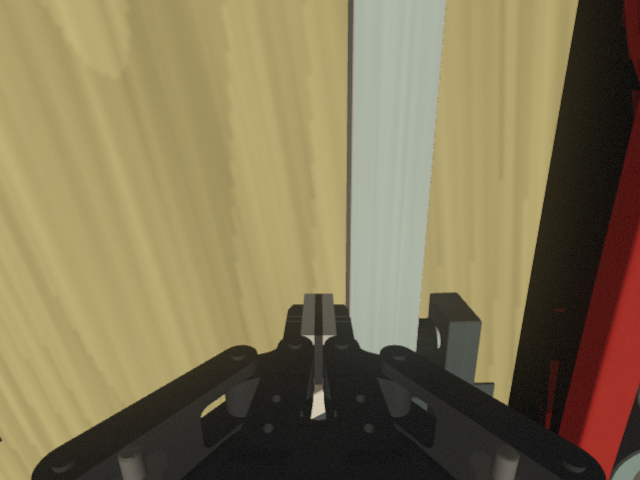

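View pics/s11.png

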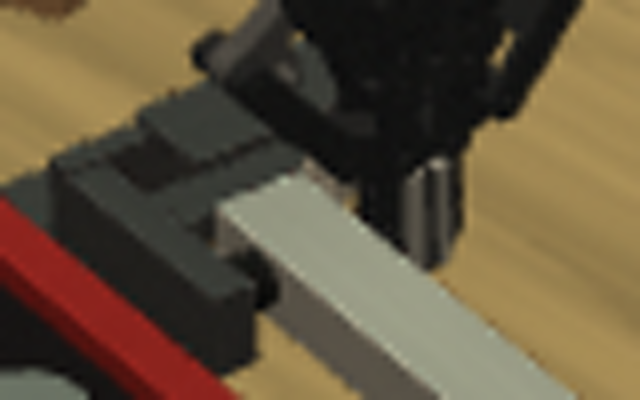

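Pressed home for over 1 s at 14.5–16 N at the fingers (about 14 N at the stop). Now I'll back off and lift away.

```bash
python3 -m pendant '{"delta_pos":[[0,-0.06,0],[0,-0.06,0],[0,-0.1,0],[0,-0.3,0],[0,-0.3,-0.2]],"twist":[[0,0,0],[0,0,0],[0,0,0],[0,0,0],[0,0,0]],"fingers":[0,0,0,0,0]}' 20
python3 -m pendant '{"delta_pos":[[0,-0.3,-0.6],[0,-0.3,-0.8],[0,-0.5,-0.8],[0,-0.5,-0.8],[0,0,0]],"twist":[[0,0,0],[0,0,0],[0,0,0],[0,0,0],[0,0,0]],"fingers":[0,0,0,0,0]}' 20
python3 -m pendant '{"delta_pos":[[-0.8,-0.8,-0.3],[-0.8,-0.8,-0.3],[-0.8,-0.8,0],[0,0,0],[0,0,0]],"twist":[[0,0,0],[0,0,0],[0,0,0],[0,0,0],[0,0,0]],"fingers":[0,0,0,0,0]}' 20
python3 - <<'E'
from bench import *
from h import *
p=capture("scene")
cv2.imwrite("pics/s12.png",cv2.resize(p["pixels"][190:340,220:370,::-1],None,fx=4,fy=4,interpolation=cv2.INTER_CUBIC))
p=capture("top")
cv2.imwrite("pics/t12.png",p["pixels"][:,:,::-1])
cv2.imwrite("pics/t12c.png",cv2.resize(p["pixels"][180:260,250:410,::-1],None,fx=5,fy=5,interpolation=cv2.INTER_CUBIC))
E
```

```text
clock: 19.15
ee_pos: [534.9, -122.3, 43.6]
orientation: [3.142, -0.0, 1.412]
contact_force: [-0.3, 0.0, 0.0]
finger_gap: -0.2
clock: 19.65
ee_pos: [456.6, -109.9, 199.1]
orientation: [3.134, 0.001, 1.411]
contact_force: [0.8, -0.6, -0.4]
finger_gap: 0.1
clock: 20.15
ee_pos: [337.4, -196.5, 220.0]
orientation: [3.14, 0.0, 1.408]
contact_force: [0.9, 0.6, 0.1]
finger_gap: 0.4
```

View pics/s12.png

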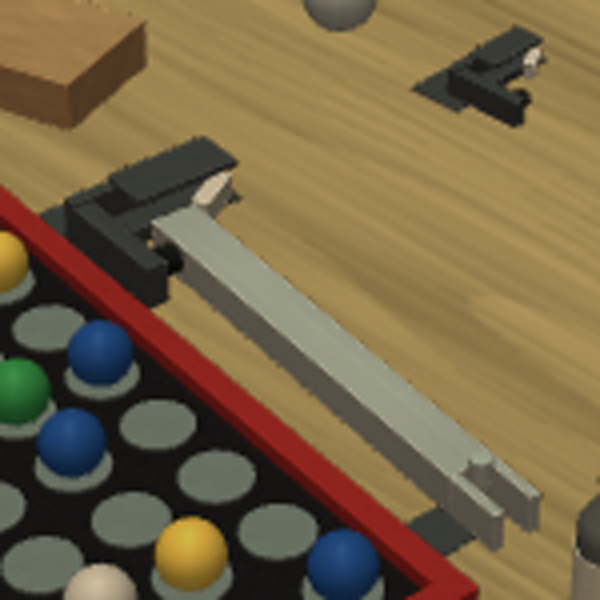

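View pics/t12c.png

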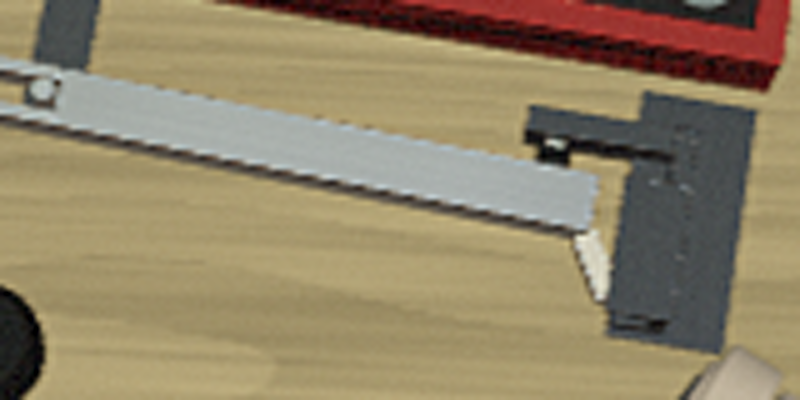

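View pics/t12.png

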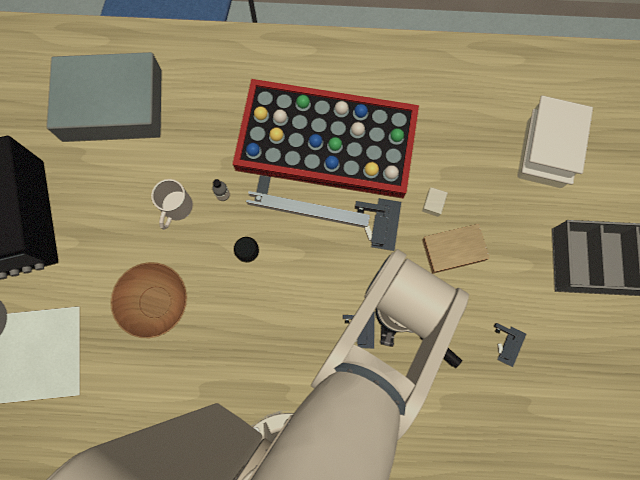

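Run:
```python
from bench import *
from h import *
p=capture("top")
a=p["pixels"][170:215,240:290,::-1]
cv2.imwrite("pics/t13.png",cv2.resize(a,None,fx=12,fy=12,interpolation=cv2.INTER_CUBIC))
import pickle; pickle.dump({k:p[k] for k in ["camera_matrix","T"]},open("t13.pkl","wb"))
c=lambda a,b:(250+(a-2)/5,180+(b-2)/5)
m=(ray(p,c(599,175),26)+ray(p,c(587,233),26))/2
print(m, np.hypot(*(m[:2]-[632.5,109.5])), ray(p,c(42,90),36))
```

```text
[ 589.65 -166.25   26.  ] 279.0594649890951 [631.8 110.1  36. ]
```

View pics/t13.png

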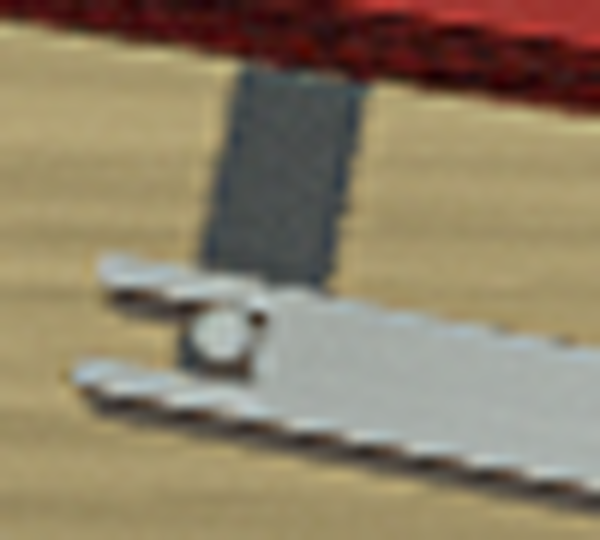

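The post sits at the slot's bottom (about (225,335) in the crop) and the bar's end measures 279 mm from it. The nose is out in front of the bar and nothing else has moved.

```bash
python3 -c "
from bench import *
print(read_state()['clock'],sign_off())"
```

```text
the job is handed in; nothing more can be done
20.3 None
```

The bar is shut and the job is handed in at 20.3 s, with the arm clear of everything.

- **Fork on the post:** I gripped the bar and slid the fork onto the post with the bar about 25° out from the board. I kept going until I felt the slot's bottom against the post, at about 10 N.
- **Swing:** I let go and pushed near the free end with closed fingers. I felt up to about 4 N on the ramp, and then the force dropped to nothing as the bar passed the nose.
- **Press:** I pressed at 14.5–16 N at the fingers for about a second, longer than the half second asked. I estimate that as about 14 N at the stop, and the highest side force I read was 16.1 N. Then I let go.

**Last checks:**
- The final pictures show the post at the slot's bottom, within about 1 mm. The bar's end is 279 mm from the post, against 280 nominal.
- The white nose is out in front of the bar, and the bar lies at the stop.
- By eye, the other things are where they were.

**Doubtful:** during the press the wrist also read an upward force of about 12–15 N. I took it for friction at the fingertips against the bar and did not confirm that. It makes the 14 N at the stop an estimate rather than a direct reading.

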